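# Fish the dropped bracket out from behind the sander guard

## Robot

A 7-joint arm with a two-finger parallel gripper is mounted at the origin on the work surface. World frame = base frame: x ahead of the robot, y to its left, z up, the work surface at z = 0. Lengths are in mm, angles in rad, forces in N, time in s.
With the tool pointing down it reaches from about 400 to 925 mm from the base axis. Payload 5.6 kg.
Tool frame: the origin (TCP) lies on the mounting face of the last link; the fingertips stand 173 mm ahead of it and the grasp point (between the pads) lies 155 mm ahead of it; z points along the fingers, y is the line along which they close (so a half turn about z gives the same grasp; the last joint's range is limited). The gripper opens to 85 mm and grips with 20 to 120 N. Pads are 22 mm wide; open, the fingers measure 114 mm over their backs; the gripper's body (76 mm by 85 mm) begins 54 mm behind the grasp point. The pads swing forward as they close: fully open they stand 13 mm farther back than shut.
Start: joints at [-1.288, 0.468, -0.012, 1.603, 0.006, 1.071, -0.056], TCP at [208.076, 615.797, 404.69] pointing down, gripper open.
Joint ranges: [-2.53, 2.53], [-0.31, 2.02], [-1.57, 1.55], [0.28, 2.44], [-1.29, 4.43], [0.15, 1.84], [-2.92, 2.92]. Speed limits (rad/s): [2.57, 2.57, 3.14, 3.14, 3.14, 3.14, 3.14].

## Interface

Orientations are given as a rotation vector (axis times angle).
In Python, from rig import arm, capture, hand_in gives the robot as it stands.
- The arm moves only by the tool carry_out, never from a script. Its arguments are lists of equal length, an entry for each row: "delta_pos": the shift along the tool's x, y, z in units of 40 mm (1.0 is 40 mm), a list of three; "angular": the turn, a rotation vector about the tool's x, y, z in units of 10 degrees (1.0 is 10 degrees), a list of three; "fingers": the gripper's target within -1 to 1 (shut at 1, half-way at 0, fully open at -1). In form: {"delta_pos": [[x, y, z], ...], "angular": [[rx, ry, rz], ...], "fingers": [fingers, ...]}. A call has 1 to 20 rows; each row shifts and turns the commanded pose from where the row before left it, along the tool's axes as they then stand; what a row does not reach is not made up. A row lasts 1/8 s, in which the tool goes at most 62.5 mm and 10.7 degrees, less where a joint would pass 70% of its speed; a pose out of reach is approached as far as the arm can. A call with a number of a shift or a turn outside -1 to 1 is refused whole. A call with a gripper value outside its range is refused whole. The fingers move at their own pace and stop on an object; "force" is the grip in N (left out, the last holds). Time passes only in rows, so rows that do not move let the fingers close. It gives the time, the measured TCP pose, the force, the opening and the grip force at its end, in the units of the state.
- arm.read_state(): the state, without advancing time (a new reading comes with each control period).
- capture(name): name is "scene" or "top"; returns a dict with "pixels" (400x640x3 uint8, red, green, blue), "fx", "fy", "cx", "cy" (pixels), "k1" (the pictures are not rectified: a ray, as slopes to the right and down, at radius r is drawn at 1 + k1 r^2 times it, then the intrinsics apply), "extrinsics" (4x4, takes a point from camera to world coordinates). Camera axes: x right, y down, z forward; pixel columns grow to the right and rows downward; lengths in mm; the calibration is good to about 2 mm. A picture is of the moment at which its call begins. There is no depth.
- hand_in(): hands the job in; it is judged then, once.
The state is a dict: "clock": time; "q": joint angles; "qvel": joint speeds; "joint_torque": joint torques, N m; "eef_pos": TCP position; "ee_rot": TCP orientation; "wrist_force": force on the tool from outside, world axes, zero at the start; "wrist_torque": the same for the moment, N m; "gripper_width": finger opening in mm; "grasp_force": force on a finger pad.
Only numpy, scipy, OpenCV 4.12 (cv2) and the standard library are available. Lean on these libraries where they do the work, as an engineer would, in place of code of your own. Each camera call takes 0.05 s, during which the arm holds its last target. There are 200 camera calls.

## Task

A dark metal bracket has dropped behind the wire guard of the bench sander. Pick up the orange-handled hooked rod, drop its hook into the bracket's hole and draw the bracket out until its front edge sits flush and square against the sprung red stop bar; hold it there with a gentle, steady pull of about 10 N for a second, never pressing it on the bar with more than 20 N. Then unhook without pushing the bracket off the bar and lay the rod down flat on the open table; do not touch the bracket with the robot, bump the sander hard or move the other things.

Things in the scene. Friction and masses are not known exactly. Their poses are not given: they have to be found in the camera images.
- station: Bench disc sander, fixed. Origin at table height, under the middle of the face of the red stop bar when that is set fully out; x points level from the bar into the guard to the disc, y along the bar, z up. Flat aluminium bed, top 12 mm above the table, x -36 to 440 mm, y +-100 mm. Disc at x = 234 mm, its top 175 mm high; motor behind it, 155 mm high.
- guard_mouth (a point): Middle of the guard's open mouth, on the bed at station x = 94 mm. The fixed wire guard is a cage of thin bars over station x 94 to 224 mm, y +-92 mm, 96 mm clear under its yellow frame (measured from the table). Between stop bar and mouth the bed is open above.
- bracket: Loose dark anodised aluminium angle bracket, about 0.15 kg, flat on the sander's bed: plate 60 mm (x) by 80 mm (y), 8 mm thick, a round 22 mm hole through its middle, an upright flange 6 mm thick, 34 mm high overall, along its rear (+x) edge. Origin on the hole's axis at the plate's underside; x points from front edge to flange. Its front edge first faces the bar, turned up to 0.45 rad.
- bracket_hole (a point): Centre of the bracket's hole at the plate's top, 8 mm above the underside.
- bracket_front (a point): Middle of the bracket's straight front edge, 30 mm ahead (-x) of the hole's axis, 4 mm above the underside. It belongs against the red bar.
- rod: Loose hooked rod, 0.22 kg, standing on its handle's underside and hook tip. Origin at the middle of the handle's underside; x points to the hook, z up. Orange handle 100 mm long (x +-50), 26 wide (y), 38 high. A 10 mm steel shaft leaves it at 31 mm height (underside 26 mm) and bends down at x = 265 mm into the hook. In use the handle stays outside the stop.
- rod_grip (a point): Where to hold the rod: middle of the handle, 24 mm above its underside; hold it across its 26 mm width.
- rod_tip (a point): Rounded lowest point of the hook, a round upright pin of 10 mm diameter, 265 mm ahead (+x) of the handle's middle and level with the handle's underside.
- stop: Adjustable stop: fixed dark holder (station x -34 to -22 mm, 10 mm high on the bed) carrying a red bar 160 x 10 x 10 mm on the guard's side. The bar's face is clamped somewhere in station x 0 to 30 mm, different each time and not measured: feel for it. The bar is sprung, yields 0.2 mm per N (8 mm at most) and comes back. Origin on the bed at the station's x = y = 0, same axes.
- jar: Bystander: glass jar with red cap, 60 mm diameter, 85 mm high; origin at its underside.
- bin: Bystander: open blue bin, 100 x 80 x 50 mm; origin at its underside.
- wrench: Bystander: steel wrench lying on the table; origin at its underside.

How it is judged (in metres and radians):
On the way, in this order (a step that is already met when the one before it is completed fails the run):
1. the hook's tip is down in the bracket's hole, while the bracket's front edge is still well away from the stop bar (horizontal distance between rod_tip and bracket_hole below 0.009 m and z of rod_tip in the frame of bracket below 0.005 m and x of bracket_front in the frame of station above 0.05 m), for 0.1 s.
2. with the hook in its hole the bracket is held square against the stop bar with more than 5 N for 0.4 s (contact force between bracket and stop above 5 N and horizontal distance between rod_tip and bracket_hole below 0.01 m and angle between the x axis of bracket and the x axis of station, either way round below 0.05 rad), for 0.4 s.
At the end, for the whole second after the job is handed in: The bracket lies flat on the sander's bed, its front edge still touching the red stop bar and square to it within 0.05 rad; the rod lies upright and flat on the table (handle underside within 6 mm and hook tip within 8 mm of the table top), so clear of the sander; both at rest (x of bracket_front in the frame of station between -0.004 and 0.034 m and angle between the x axis of bracket and the x axis of station, either way round below 0.05 rad and angle between bracket's own z axis and vertical below 0.05 rad and linear speed of each of bracket, rod below 0.01 m/s and height (world z) of rod below 0.006 m and height (world z) of rod_tip below 0.008 m and angle between rod's own z axis and vertical below 0.08 rad and contact force between bracket and stop above 0.05 N).
It fails at once if the bracket is pressed against the stop bar with more than 20 N (contact force between bracket and stop above 20 N).
It fails at once if the rod presses on the sander (bed, stop or guard) with more than 20 N (contact force between rod and station above 20 N).
It fails at once if the robot bumps the sander with more than 15 N (contact force between any of the fingers, the arm and station above 15 N).
It fails at once if the fingers or the arm touch the bracket (contact force between any of the fingers, the arm and bracket above 0.5 N).
It fails at once if a bystander is moved by more than 20 mm (distance of any of jar, bin, wrench from where it was at the start of the episode above 0.02 m).
It also fails if it takes over 64 s, if anything falls off the work surface, if the arm or the gripper's body presses on something with over 40 N, if the wrist force passes 120 N, or if a joint passes its speed limit or range.

## Working session

There is one attempt and no reset: what is moved stays moved. The work goes in short steps, Python scripts to look and compute and a tool call to move; the robot and the scene stay as the last step left them, time stands still between calls to the robot, and variables do not carry over. Pictures are saved under pics/ and viewed, at most 10 in all, crops included, and the job is handed in when it is done.

Besides the shell and the picture viewer there is one more tool, called after ">>>" by a JSON object that holds its "api" and its "payload", one argument or row to a line. carry_out: Moves the arm, as the interface text tells. Shifts and turns lie within -1 to 1; 1 stands for 40 mm of shift or 10 degrees of turn. Its arguments: {"type":"object","properties":{"delta_pos":{"type":"array","items":{"type":"array","items":{"type":"number","minimum":-1,"maximum":1}}},"angular":{"type":"array","items":{"type":"array","items":{"type":"number","minimum":-1,"maximum":1}}},"fingers":{"type":"array","items":{"type":"number"}},"force":{"type":"number"}},"required":["delta_pos","angular","fingers"]}

```bash
mkdir -p pics
cat > h.py <<'E'
import numpy as np, cv2
from rig import arm, capture, hand_in
from scipy.spatial.transform import Rotation as R
def ray(c,u,v):
    p=cv2.undistortPoints(np.array([[[u,v]]],float),np.array([[c['fx'],0,c['cx']],[0,c['fy'],c['cy']],[0,0,1]]),np.array([c['k1'],0,0,0.]))[0,0]
    E=np.array(c['extrinsics']); return E[:3,3],E[:3,:3]@np.array([p[0],p[1],1])
def onz(c,u,v,z):
    o,d=ray(c,u,v); return (o+d*(z-o[2])/d[2])[:3]
def proj(c,P):
    E=np.array(c['extrinsics']); q=E[:3,:3].T@(np.array(P,float)-E[:3,3]); x=q[:2]/q[2]; x=x*(1+c['k1']*(x@x))
    return np.array([c['fx']*x[0]+c['cx'],c['fy']*x[1]+c['cy']])
def save(c,n,box=None,s=1):
    im=c['pixels'][:,:,::-1]
    if box: im=im[box[1]:box[3],box[0]:box[2]]
    cv2.imwrite(f'pics/{n}.png',cv2.resize(im,None,fx=s,fy=s,interpolation=cv2.INTER_CUBIC))
E
python3 - <<'E'
from h import *
for n in('scene','top'):
    c=capture(n); save(c,n+'0'); print(n,c['fx'],c['cx'],c['cy'],c['k1'],np.round(c['extrinsics'],3).tolist())
    np.save(n+'0.npy',c,allow_pickle=True)
s=arm.read_state(); print(s)
E
```

```text
scene 379.42869809120754 318.1931320239941 198.17125767407794 -0.045897079270310476 [[0.75, 0.36, -0.554, 1134.813], [0.661, -0.427, 0.617, -752.195], [-0.014, -0.83, -0.558, 694.675], [0.0, 0.0, 0.0, 1.0]]
top 477.2755863211478 316.93192625338594 200.27872538217423 -0.10142818616919473 [[0.029, -0.983, 0.182, 292.074], [-1.0, -0.03, -0.006, -47.361], [0.012, -0.182, -0.983, 1190.464], [0.0, 0.0, 0.0, 1.0]]
{'clock': 0.1, 'q': array([-1.28797944,  0.46833446, -0.01158865,  1.60353947,  0.00600804,
        1.07142135, -0.05630121]), 'qvel': array([-0.00056942, -0.00184255,  0.00107737, -0.00183352,  0.00075727,
       -0.00060017, -0.00030701]), 'joint_torque': array([ 1.18468575e-03, -5.33514583e+01,  2.16109859e-02, -2.51967341e+01,
        1.14955209e-02,  4.27563718e-03,  1.47595728e-05]), 'eef_pos': array([208.03295307, 615.5710488 , 403.80063616]), 'ee_rot': array([-5.09623797e-01, -3.09983969e+00,  2.61165492e-03]), 'wrist_force': array([-0.11308312,  0.06042919,  0.12106476]), 'wrist_torque': array([-0.04705379, -0.02777455, -0.03795629]), 'grasp_force': 0.0, 'gripper_width': 85.47115685117848}
```

View pics/scene0.png

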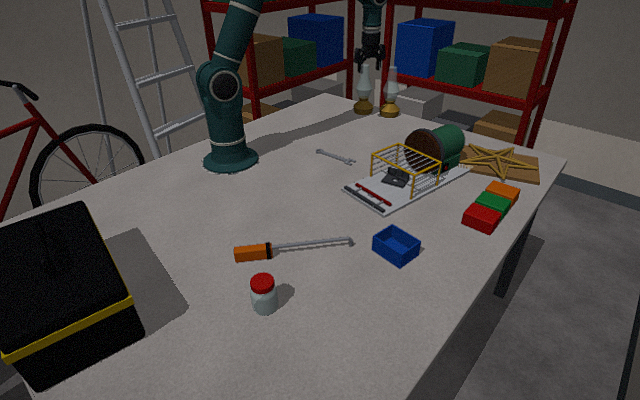

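View pics/top0.png

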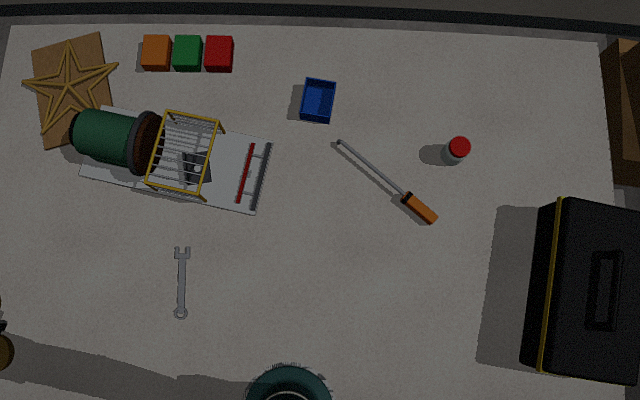

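The top view shows the sander around (170,155), with the red bar at about (245,172) and the bracket in the guard near (200,168). The rod runs from its handle at (420,208) to its hook at (338,142). The bin is at (318,100), the jar at (458,150) and the wrench at (181,283).

Run:
```python
from h import *
t=np.load('top0.npy',allow_pickle=True).item(); s=np.load('scene0.npy',allow_pickle=True).item()
a=t['pixels'][95:225,65:285,::-1]; b=s['pixels'][120:220,330:470,::-1]
a=cv2.resize(a,None,fx=3.6,fy=3.6,interpolation=cv2.INTER_CUBIC); b=cv2.resize(b,None,fx=5,fy=5,interpolation=cv2.INTER_CUBIC)
g=lambda x:(255*(x/255.)**.6).astype('u1')
cv2.imwrite('pics/ta.png',g(a)); cv2.imwrite('pics/sb.png',g(b))
hsv=cv2.cvtColor(t['pixels'],cv2.COLOR_RGB2HSV)
def comp(lo,hi,box):
    m=cv2.inRange(hsv,lo,hi); k=np.zeros_like(m); k[box[1]:box[3],box[0]:box[2]]=m[box[1]:box[3],box[0]:box[2]]
    cs=max(cv2.findContours(k,0,1)[0],key=cv2.contourArea); r=cv2.minAreaRect(cs); return r,cv2.boxPoints(r)
for nm,lo,hi,box,z in[('handle',(5,130,60),(20,255,255),(380,170,460,240),38),('redbar',(0,110,50),(6,255,255),(220,120,285,215),22),('redbar2',(172,110,50),(180,255,255),(220,120,285,215),22)]:
    try:
        r,p=comp(lo,hi,box); print(nm,r,'ctr',onz(t,*r[0],z).round(1),'corners',[onz(t,*q,z)[:2].round(1).tolist() for q in p])
    except Exception as e: print(nm,e)
```

```text
handle ((422.1517028808594, 208.82066345214844), (34.05877685546875, 9.630412101745605), 40.23635482788086) ctr [ 492.5 -314.8   38. ] corners [[509.6, -274.8], [528.7, -290.5], [475.4, -354.9], [456.7, -339.0]]
redbar ((244.8982391357422, 172.47344970703125), (3.575977325439453, 61.63302230834961), 14.620874404907227) ctr [574.6 128.6  22. ] corners [[498.7, 148.0], [654.4, 117.8], [652.3, 108.8], [496.7, 139.3]]
redbar2 ((238.5, 201.5), (1.4142135381698608, 0.0), 135.0) ctr [499.8 140.3  22. ] corners [[501.1, 139.1], [501.1, 139.1], [498.5, 141.5], [498.5, 141.5]]
```

View pics/ta.png

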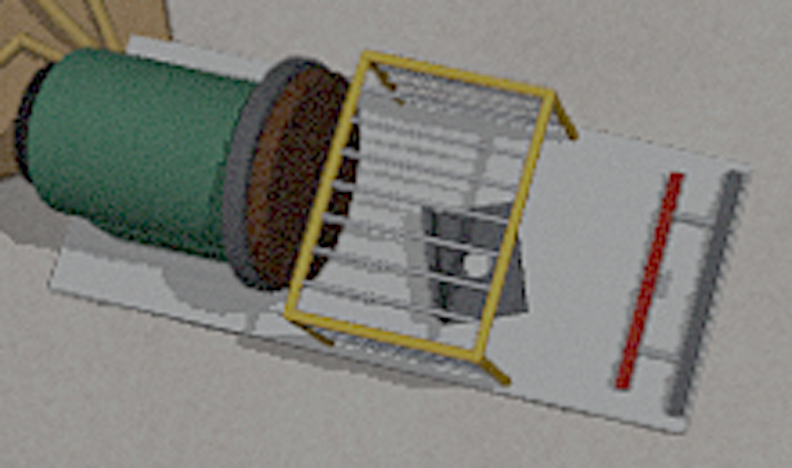

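View pics/sb.png

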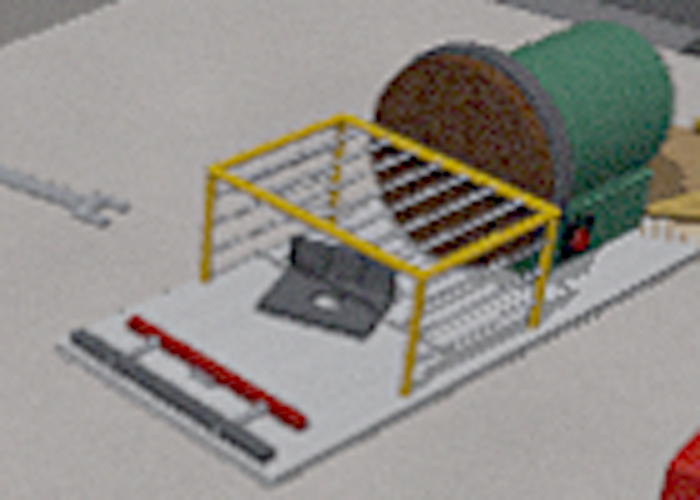

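The crops show the hole at about (197,168) in the top view and (395,180) in the scene view. The bracket's front edge is turned about 25° to the bar. The bed's corners are visible.

Run:
```python
from h import *
t=np.load('top0.npy',allow_pickle=True).item(); s=np.load('scene0.npy',allow_pickle=True).item()
ta=lambda x,y:(x/3.6+65-.36,y/3.6+95-.36); sb=lambda x,y:(x/5+330-.4,y/5+120-.4)
P=lambda f,c,x,y,z:onz(c,*f(x,y),z)[:2].round(1)
def two(a,b):
    o,d=ray(t,*ta(*a)); p,e=ray(s,*sb(*b)); d/=np.linalg.norm(d); e/=np.linalg.norm(e)
    k=np.linalg.lstsq(np.stack([d,-e],1),p-o,rcond=None)[0]; return ((o+k[0]*d+p+k[1]*e)/2).round(1), np.linalg.norm(o+k[0]*d-p-k[1]*e).round(1)
print('bed corners top',[P(ta,t,*q,12).tolist() for q in[(750,168),(685,432),(130,38),(50,288)]])
print('bed corners scene',[P(sb,s,*q,12).tolist() for q in[(65,347),(268,478)]])
print('frame corners (front -y? ) top z98',[P(ta,t,*q,98).tolist() for q in[(551,94),(479,357),(367,54),(290,315)]])
print('two-view mouth frame',two((551,94),(423,272)),two((479,357),(213,168)),two((367,54),(556,213)),two((290,315),(341,120)))
print('hole top',P(ta,t,476,262,18),'scene',P(sb,s,324,301,18))
print('bracket front corners top',P(ta,t,527,312,20),P(ta,t,508,205,20),'scene',P(sb,s,260,304,20),P(sb,s,362,337,20))
print('bar ends scene',P(sb,s,132,320,22),P(sb,s,303,424,22))
print('holder ends top',P(ta,t,735,172,22),P(ta,t,677,412,22))
g=t['pixels'].astype(float).mean(2); hs=cv2.cvtColor(t['pixels'],cv2.COLOR_RGB2HSV)
print('hook top z36',onz(t,338.5,142,36).round(1))
# rod axis: handle orange in both views
for c,box,n in((t,(380,170,460,240),'t'),(s,(225,235,280,270),'s')):
    h=cv2.cvtColor(c['pixels'],cv2.COLOR_RGB2HSV); m=cv2.inRange(h,(5,130,40),(20,255,255)); k=np.zeros_like(m); k[box[1]:box[3],box[0]:box[2]]=m[box[1]:box[3],box[0]:box[2]]
    y,x=np.nonzero(k); print(n,x.min(),x.max(),y.min(),y.max(),x.mean(),y.mean(),onz(c,x.mean(),y.mean(),30).round(1))
a=t['pixels'][130:225,325:445,::-1]; b=s['pixels'][225:275,225:365,::-1]
a=cv2.resize(a,None,fx=5,fy=5,interpolation=cv2.INTER_CUBIC); b=cv2.resize(b,(600,214),interpolation=cv2.INTER_CUBIC)[:120*2]
o=np.zeros((475+115,600,3),'u1'); o[:475]=a; b2=cv2.resize(s['pixels'][230:270,225:365,::-1],(400,114)); o[475:589,:400]=b2
cv2.imwrite('pics/rod.png',(255*(o/255.)**.6).astype('u1'))
print(R.from_rotvec(arm.read_state()['ee_rot']).as_matrix().round(3))
```

```text
bed corners top [[661.6, 62.5], [469.5, 98.9], [750.7, 528.3], [559.4, 564.6]]
bed corners scene [[483.0, 96.2], [667.4, 59.9]]
frame corners (front -y? ) top z98 [[682.7, 190.7], [501.7, 225.2], [708.3, 318.6], [526.0, 353.2]]
two-view mouth frame (array([683.1, 191.3, 101.9]), np.float64(4.4)) (array([503. , 226.2, 100.2]), np.float64(4.5)) (array([709.5, 319.5,  99.1]), np.float64(3.6)) (array([527.1, 354.4,  96.5]), np.float64(1.9))
hole top [585.2 252.5] scene [588.1 249.2]
bracket front corners top [549.7 213.2] [626.9 232.4] scene [558.5 214.8] [633.6 222.9]
bar ends scene [506.  139.2] [659.8 109.1]
holder ends top [655.2  72.1] [481.8 103.9]
hook top z36 [ 657.5 -104.9   36. ]
t 400 437 191 224 420.4406779661017 208.72881355932202 [ 494.  -312.4   30. ]
s 234 272 243 262 250.83109404990404 252.4721689059501 [ 508.1 -320.4   30. ]
[[-0.947  0.32  -0.   ]
 [ 0.32   0.947 -0.002]
 [-0.    -0.002 -1.   ]]
```

View pics/rod.png

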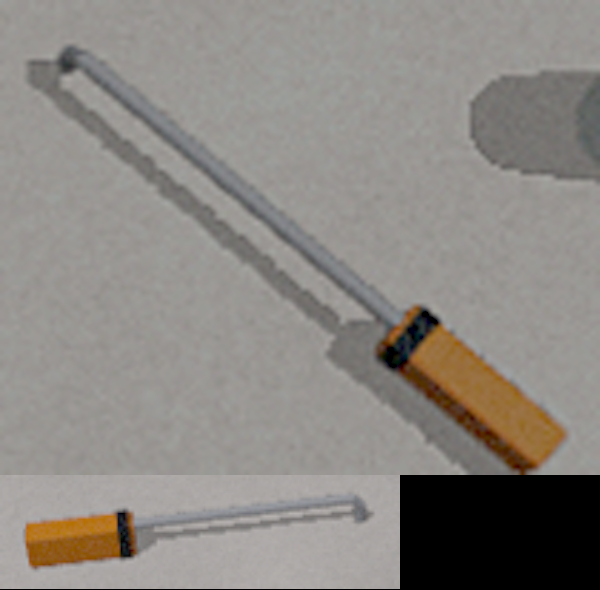

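The rod crop shows the shaft from crop (395,318) to the hook bend at (75,55), and the handle's top edge from (438,310) to (566,433).

Run:
```python
from h import *
t=np.load('top0.npy',allow_pickle=True).item(); s=np.load('scene0.npy',allow_pickle=True).item()
f=lambda x,y:(x/5+325-.4,y/5+130-.4)
Q=lambda x,y,z:onz(t,*f(x,y),z)[:2]
A=Q(393,318,31);B=Q(130,98,31);T=Q(75,57,31);e1=Q(438,310,38);e2=Q(566,433,38)
d=(B-A)/np.linalg.norm(B-A); n=np.array([-d[1],d[0]])
print('shaft',A,B,T,'yaw',np.degrees(np.arctan2(d[1],d[0])),'edge',e1,e2,np.degrees(np.arctan2(*(e1-e2)[::-1])),np.linalg.norm(e1-e2))
g=lambda p:((p-A)@d,(p-A)@n)
print('rel A: T',g(T),'e1',g(e1),'e2',g(e2))
# center: tip-based  / rear based
c1=A+d*(g(T)[0]-265); c2=A+d*((g(e1)[0]+g(e2)[0])/2); print('centre by tip',c1,'by handle',c2)
# two view check of rear end & hook in scene: project predictions
for c in(c1,c2): print('pred scene hook/rear-top', proj(s,[*(c+265*d),31]),proj(s,[*(c-50*d),38]))
# station fit
M=[(( -36,-100),(661.6,62.5)),((-36,100),(469.5,98.9)),((440,-100),(750.7,528.3)),((440,100),(559.4,564.6)),((94,-92),(682.7,190.7)),((94,92),(501.7,225.2)),((224,-92),(708.3,318.6)),((224,92),(526,353.2))]
a=np.array([m[0] for m in M],float);b=np.array([m[1] for m in M])
def fit(a,b):
    H=(a-a.mean(0)).T@(b-b.mean(0)); th=np.arctan2(H[0,1]-H[1,0],H[0,0]+H[1,1]); r=np.array([[np.cos(th),-np.sin(th)],[np.sin(th),np.cos(th)]]); o=b.mean(0)-r@a.mean(0); return th,r,o
th,r,o=fit(a,b); print('station',np.degrees(th),o,'res',(a@r.T+o-b).round(1).tolist())
L=lambda p:(r.T@(np.array(p)-o)).round(1)
print('st: hole',L((585.2,252.5)),L((588.1,249.2)),'front corners',L((549.7,213.2)),L((626.9,232.4)),'bar',L((574.6,128.6)),L((506,139.2)),L((659.8,109.1)))
```

```text
shaft [ 531.77835404 -269.1624209 ] [ 641.10088439 -136.13863679] [ 661.79593252 -107.91265003] yaw 50.58571292261307 edge [ 535.09039282 -290.36635505] [ 475.20420269 -353.70377376] 46.60431229642761 87.16641771244167
rel A: T (np.float64(207.12876045211422), np.float64(1.932850753740166)) e1 (np.float64(-14.278745068502863), np.float64(-16.021668561752843)) e2 (np.float64(-101.23479901525515), np.float64(-9.969474015195988))
centre by tip [ 495.03456262 -313.87230973] by handle [ 495.10724069 -313.78387496]
pred scene hook/rear-top [347.95543491 237.31750059] [229.85087293 248.92101267]
pred scene hook/rear-top [347.99663545 237.31266636] [229.89526358 248.91597407]
station 79.17893081896636 [573.59997604 115.4596006 ] res [[3.5, -1.2], [-0.9, -0.0], [3.7, 0.6], [-1.4, 1.8], [-1.1, -0.2], [-0.8, -0.1], [-2.3, -0.4], [-0.7, -0.5]]
st: hole [136.8  14.3] [134.1  10.9] front corners [91.5 41.8] [124.9 -30.4] bar [13.1  1.5] [10.6 70.9] [  9.9 -85.9]
```

>>> {"api": "carry_out", "payload": {
  "delta_pos": [
    [-0.96,-0.72,0],
    [-0.96,-0.72,0],
    [-0.96,-0.72,0],
    [-0.96,-0.72,0],
    [-0.96,-0.72,0],
    [-0.96,-0.72,0],
    [-0.96,-0.72,0],
    [-0.96,-0.72,0],
    [-0.96,-0.72,0],
    [-0.96,-0.72,0],
    [-0.96,-0.72,0],
    [-0.96,-0.72,0],
    [-0.96,-0.72,0],
    [-0.16,-0.94,0],
    [-0.16,-0.94,0],
    [-0.16,-0.94,0],
    [-0.16,-0.94,0],
    [-0.16,-0.94,0],
    [-0.16,-0.94,0],
    [-0.16,-0.94,0]
  ],
  "angular": [
    [0,0,0],
    [0,0,0],
    [0,0,0],
    [0,0,0],
    [0,0,0],
    [0,0,0],
    [0,0,0],
    [0,0,0],
    [0,0,0],
    [0,0,0],
    [0,0,0],
    [0,0,0],
    [0,0,0],
    [0,0,0],
    [0,0,0],
    [0,0,0],
    [0,0,0],
    [0,0,0],
    [0,0,0],
    [0,0,0]
  ],
  "fingers": [-1,-1,-1,-1,-1,-1,-1,-1,-1,-1,-1,-1,-1,-1,-1,-1,-1,-1,-1,-1]
}}

```text
clock: 2.6
eef_pos: [518.9, -163.5, 404.4]
ee_rot: [-0.509, -3.1, -0.0]
wrist_force: [0.3, -0.4, -0.2]
gripper_width: 85.4
grasp_force: 0.0
```

>>> {"api": "carry_out", "payload": {
  "delta_pos": [
    [-0.16,-0.94,0],
    [-0.16,-0.94,0],
    [-0.16,-0.94,0],
    [-0.16,-0.94,0],
    [0,0,0],
    [0,0,0],
    [0,0,0],
    [0,0,0],
    [0,0,0],
    [0,0,0],
    [0,0,0],
    [0,0,0],
    [0,0,0],
    [0,0,0],
    [0,0,0],
    [0,0,0]
  ],
  "angular": [
    [0,0,0],
    [0,0,0],
    [0,0,0],
    [0,0,0],
    [0,0,1],
    [0,0,1],
    [0,0,1],
    [0,0,1],
    [0,0,1],
    [0,0,1],
    [0,0,1],
    [0,0,1],
    [0,0,1],
    [0,0,1],
    [0,0,1],
    [0,0,0]
  ],
  "fingers": [-1,-1,-1,-1,-1,-1,-1,-1,-1,-1,-1,-1,-1,-1,-1,-1]
}}

```text
clock: 4.6
eef_pos: [495.5, -312.8, 404.2]
ee_rot: [-2.83, -1.363, 0.002]
wrist_force: [-0.2, -0.3, 0.6]
gripper_width: 85.4
grasp_force: 0.0
```

```bash
cat >> h.py <<'E'
def togo(pos,yaw_y=None):
    """tool-axis shift (units) and z turn (units) to TCP world pos and tool-y heading (deg)"""
    s=arm.read_state(); m=R.from_rotvec(s['ee_rot']).as_matrix(); p=s['eef_pos']
    h=np.degrees(np.arctan2(m[1,1],m[0,1])); d=m.T@(np.array(pos)-p)/40
    print('t',round(s['clock'],2),'tcp',p.round(1),'ty',h.round(2),'tilt',m[:,2].round(4),'shift',d.round(3),'turn',None if yaw_y is None else round(-((yaw_y-h+180)%360-180)/10,3),'F',s['wrist_force'].round(2),'w',round(s['gripper_width'],1),'g',round(s['grasp_force'],1))
E
python3 -c "
from h import *
togo([495,-314,300],-39); c=capture('top'); save(c,'g1',(300,100,500,260),3)
print(arm.read_state()['q'].round(2))"
```

```text
t 4.6 tcp [ 495.5 -312.8  404.2] ty -38.55 tilt [-1.1e-03 -1.0e-04 -1.0e+00] shift [-0.03   0.012  2.606] turn 0.045 F [-0.22 -0.3   0.57] w 85.4 g 0.0
[-0.14  0.45  0.86  1.81 -0.39  1.06  0.19]
```

>>> {"api": "carry_out", "payload": {
  "delta_pos": [
    [-0.03,0.01,0.8],
    [0,0,0.8],
    [0,0,0.8],
    [0,0,0.8],
    [0,0,0.8],
    [0,0,0.8],
    [0,0,0.5],
    [0,0,0.3],
    [0,0,0],
    [0,0,0],
    [0,0,0],
    [0,0,0],
    [0,0,0],
    [0,0,0],
    [0,0,0],
    [0,0,0]
  ],
  "angular": [
    [0,0,0.05],
    [0,0,0],
    [0,0,0],
    [0,0,0],
    [0,0,0],
    [0,0,0],
    [0,0,0],
    [0,0,0],
    [0,0,0],
    [0,0,0],
    [0,0,0],
    [0,0,0],
    [0,0,0],
    [0,0,0],
    [0,0,0],
    [0,0,0]
  ],
  "fingers": [-1,-1,-1,-1,-1,-1,-1,-1,-1,0.3,0.4,1,1,1,1,1],
  "force": 110
}}

```text
clock: 6.65
eef_pos: [495.3, -314.5, 181.5]
ee_rot: [2.837, 1.348, 0.002]
wrist_force: [-1.2, 0.9, 5.6]
gripper_width: 24.9
grasp_force: 108.5
```

```bash
python3 -c "
from h import *
togo([495,-314,179],-39)"
```

```text
t 6.65 tcp [ 495.3 -314.5  181.5] ty -39.16 tilt [ 1.2e-03 -2.0e-04 -1.0e+00] shift [ 0.005 -0.013  0.062] turn -0.016 F [-1.21  0.87  5.59] w 24.9 g 108.5
```

>>> {"api": "carry_out", "payload": {
  "delta_pos": [
    [0,0,-0.3],
    [0,0,-0.5],
    [0,0,-0.6],
    [0,0,-0.6],
    [0,0,-0.5],
    [0,0,0],
    [0,0,0]
  ],
  "angular": [
    [0,0,0],
    [0,0,0],
    [0,0,0],
    [0,0,0],
    [0,0,0],
    [0,0,0],
    [0,0,0]
  ],
  "fingers": [1,1,1,1,1,1,1]
}}

```text
clock: 7.52
eef_pos: [494.8, -313.8, 280.2]
ee_rot: [-2.836, -1.348, 0.001]
wrist_force: [-0.2, 0.5, -2.3]
gripper_width: 24.6
grasp_force: 108.1
```

```bash
python3 -c "
from h import *
togo([522.3,-83.5,281.5],-10.8)"
```

```text
t 7.53 tcp [ 494.8 -313.8  280.2] ty -39.15 tilt [-7.e-04  7.e-04 -1.e+00] shift [ 4.899 -3.103 -0.028] turn -2.835 F [-0.2   0.52 -2.27] w 24.6 g 108.1
```

>>> {"api": "carry_out", "payload": {
  "delta_pos": [
    [0.49,-0.31,0],
    [0.49,-0.31,0],
    [0.49,-0.31,0],
    [0.49,-0.31,0],
    [0.49,-0.31,0],
    [0.49,-0.31,0],
    [0.49,-0.31,0],
    [0.49,-0.31,0],
    [0.49,-0.31,0],
    [0.49,-0.31,0],
    [0,0,0],
    [0,0,0],
    [0,0,0],
    [0,0,0],
    [0,0,0],
    [0,0,0],
    [0,0,0],
    [0,0,0]
  ],
  "angular": [
    [0,0,0],
    [0,0,0],
    [0,0,0],
    [0,0,0],
    [0,0,0],
    [0,0,0],
    [0,0,0],
    [0,0,0],
    [0,0,0],
    [0,0,0],
    [0,0,-0.4],
    [0,0,-0.5],
    [0,0,-0.5],
    [0,0,-0.5],
    [0,0,-0.5],
    [0,0,-0.44],
    [0,0,0],
    [0,0,0]
  ],
  "fingers": [1,1,1,1,1,1,1,1,1,1,1,1,1,1,1,1,1,1]
}}

```text
clock: 9.78
eef_pos: [522.5, -84.1, 280.2]
ee_rot: [-2.421, -2.001, 0.001]
wrist_force: [0.3, -0.4, -2.2]
gripper_width: 24.6
grasp_force: 108.1
```

```bash
python3 -c "
from h import *
togo([522.3,-83.5,281.5],-10.8); 
t=capture('top');s=capture('scene'); np.save('t1.npy',t);np.save('s1.npy',s)
g=lambda x:(255*(x/255.)**.6).astype('u1')
a=g(cv2.resize(t['pixels'][90:230,150:350,::-1],None,fx=4,fy=4,interpolation=2)); cv2.imwrite('pics/p2.png',a)
b=g(cv2.resize(s['pixels'][100:240,290:470,::-1],None,fx=4,fy=4,interpolation=2)); cv2.imwrite('pics/p3.png',b)
print(proj(t,[522.3+265*.1877,-83.5+265*.982,120]))"
```

```text
t 9.78 tcp [522.5 -84.1 280.2] ty -10.86 tilt [-9.e-04 -2.e-04 -1.e+00] shift [ 0.013 -0.007 -0.032] turn -0.006 F [ 0.31 -0.43 -2.2 ] w 24.6 g 108.1
[218.45131622 162.84352188]
```

View pics/p2.png

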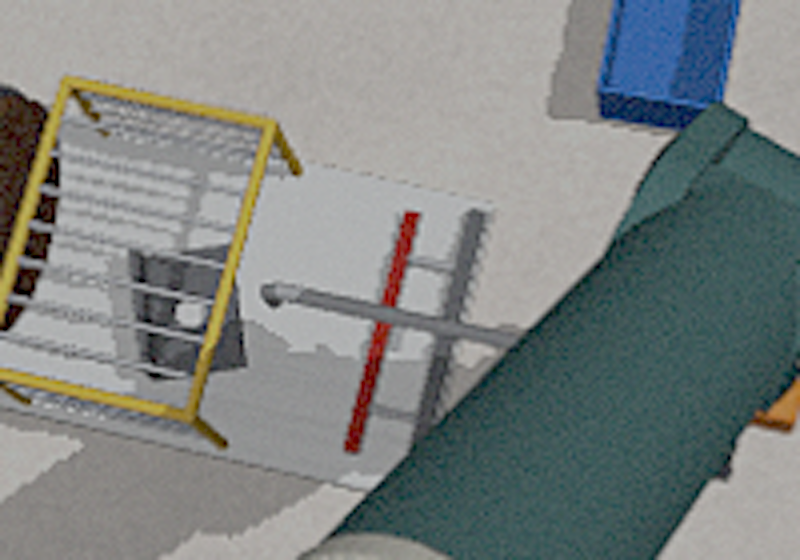

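View pics/p3.png

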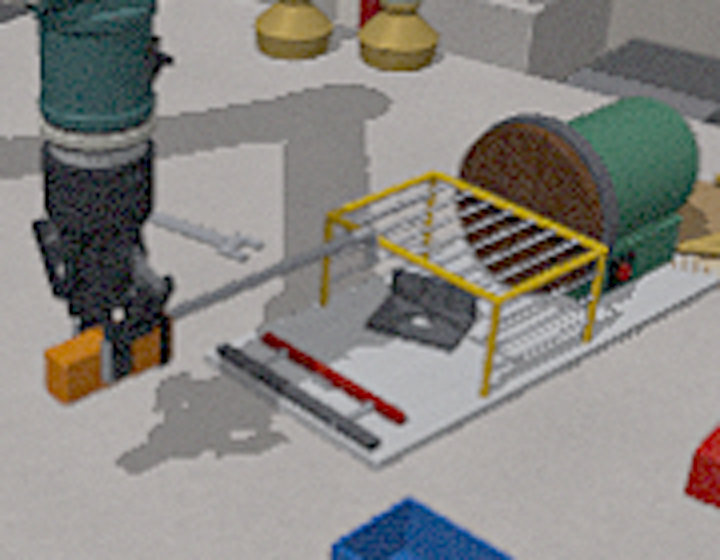

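The top crop shows the hook at about (218,164), where I predicted it, and the hole at (197,168). The scene crop shows the rod level and in line with the mouth. Next I lower it and move forward.

>>> {"api": "carry_out", "payload": {
  "delta_pos": [
    [0,0,0.4],
    [0,0,0.4],
    [0,0,0.4],
    [0,0,0.4],
    [0,0,0.07],
    [0.2,0,0],
    [0.2,0,0],
    [0.2,0,0],
    [0.2,0,0],
    [0.2,0,0],
    [0.2,0,0],
    [0.2,0,0],
    [0.2,0,0],
    [0,0,0],
    [0,0,0]
  ],
  "angular": [
    [0,0,0],
    [0,0,0],
    [0,0,0],
    [0,0,0],
    [0,0,0],
    [0,0,0],
    [0,0,0],
    [0,0,0],
    [0,0,0],
    [0,0,0],
    [0,0,0],
    [0,0,0],
    [0,0,0],
    [0,0,0],
    [0,0,0]
  ],
  "fingers": [1,1,1,1,1,1,1,1,1,1,1,1,1,1,1]
}}

```text
clock: 11.75
eef_pos: [534.6, -21.3, 213.9]
ee_rot: [2.42, 2.003, -0.0]
wrist_force: [-0.7, -0.2, -2.4]
gripper_width: 24.1
grasp_force: 108.1
```

```bash
python3 -c "
from h import *
togo([522.3,-83.5,213.5],-10.8); p=arm.read_state()['eef_pos']
t=capture('top');s=capture('scene'); np.save('t2.npy',t);np.save('s2.npy',s)
g=lambda x:(255*(x/255.)**.6).astype('u1')
a=g(cv2.resize(t['pixels'][130:210,170:250,::-1],(480,480),interpolation=2))
b=g(cv2.resize(s['pixels'][150:210,365:415,::-1],(400,480),interpolation=2)); a=np.hstack([a[:, :400],b]); cv2.imwrite('pics/p4.png',a)
tip=p[:2]+265*np.array([.1877,.9822]); z=p[2]-181.5
for c in(t,s): print(proj(c,[*tip,z]),proj(c,[*tip,z+31]))
"
```

```text
t 11.75 tcp [534.6 -21.3 213.9] ty -10.78 tilt [-0.e+00 -2.e-04 -1.e+00] shift [-1.584 -0.01   0.01 ] turn 0.002 F [-0.71 -0.22 -2.38] w 24.1 g 108.1
[200.83172309 166.47986285] [197.97804939 163.29755196]
[392.2298922  176.99580831] [393.09389277 169.0403389 ]
```

View pics/p4.png

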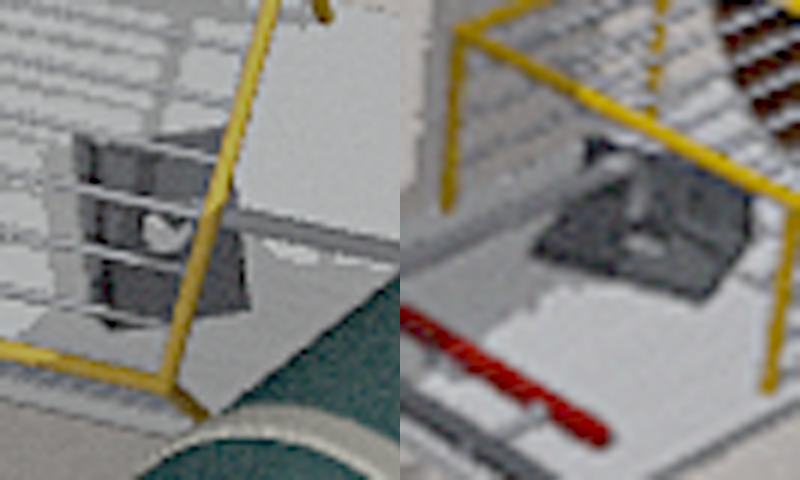

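Crop: the top view shows the pin at about (200.8,167), as predicted, just short of the hole. The scene view shows the pin's bottom at about (394.6,177.5) and the hole at about (394.8,180).

```bash
python3 -c "
from h import *
t=np.load('t2.npy',allow_pickle=True).item();s=np.load('s2.npy',allow_pickle=True).item()
a=onz(s,394.4,177.3,33); b=onz(t,200.8,166.8,32.4); print('tip scene',a,'top',b)
# hole: re-read in scene crop (640,243)
h=onz(s,(643-400)/8+365-.4,243/8+150-.4,18); print('hole scene',h, 'hole top',onz(t,168/6+170-.4,230/6+130-.4,18))
X=np.array([.1877,.9822]);Y=np.array([-.9822,.1877])
for v in([588.1,249.2]-a[:2],h[:2]-a[:2],[585.2,252.5]-b[:2]): print('st delta',v@X,v@Y)
"
```

```text
tip scene [591.51274999 241.040524    33.        ] top [583.46254503 238.96684162  32.4       ]
hole scene [590.24478408 249.48506179  18.        ] hole top [583.89279751 250.5064784   18.        ]
st delta 7.373664153128768 4.8835366897826376
st delta 8.056227810091729 2.8304358669078225
st delta 13.618388459291218 0.8336455608375618
```

>>> {"api": "carry_out", "payload": {
  "delta_pos": [
    [0.1,-0.05,0],
    [0.1,0,0],
    [0.09,0,0],
    [0,0,0.1],
    [0,0,0.1],
    [0,0,0.05],
    [0,0,0.05],
    [0,0,0.05],
    [0,0,0.02],
    [0,0,0],
    [0,0,0]
  ],
  "angular": [
    [0,0,0],
    [0,0,0],
    [0,0,0],
    [0,0,0],
    [0,0,0],
    [0,0,0],
    [0,0,0],
    [0,0,0],
    [0,0,0],
    [0,0,0],
    [0,0,0]
  ],
  "fingers": [1,1,1,1,1,1,1,1,1,1,1]
}}

```text
clock: 13.22
eef_pos: [534.9, -9.4, 199.2]
ee_rot: [2.42, 2.003, 0.0]
wrist_force: [-0.2, 0.2, -2.3]
gripper_width: 24.5
grasp_force: 108.1
```

```bash
python3 -c "
from h import *
togo([522.3,-83.5,196],-10.8); p=arm.read_state()['eef_pos']
t=capture('top');s=capture('scene'); np.save('t3.npy',t);np.save('s3.npy',s)
g=lambda x:(255*(x/255.)**.6).astype('u1')
a=g(cv2.resize(t['pixels'][140:200,175:225,::-1],(400,480),interpolation=2))
b=g(cv2.resize(s['pixels'][160:200,375:415,::-1],(400,400),interpolation=2)); b=cv2.copyMakeBorder(b,0,80,0,0,0); cv2.imwrite('pics/p5.png',np.hstack([a,b]))
"
```

```text
t 13.22 tcp [534.9  -9.4 199.2] ty -10.77 tilt [ 2.e-04  0.e+00 -1.e+00] shift [-1.88   0.037  0.079] turn 0.003 F [-0.16  0.16 -2.31] w 24.5 g 108.1
```

View pics/p5.png

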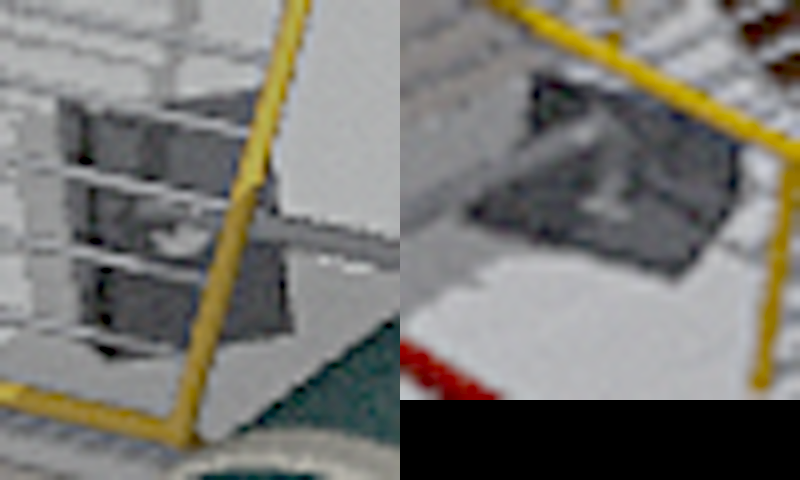

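The pin stands in the hole in both views, at about (198,169) in the top view and (396,180) in the scene view, with no contact force. I lower it a little further, wait, then start the draw.

>>> {"api": "carry_out", "payload": {
  "delta_pos": [
    [0,0,0.04],
    [0,0,0.04],
    [0,0,0],
    [0,0,0],
    [0,0,0]
  ],
  "angular": [
    [0,0,0],
    [0,0,0],
    [0,0,0],
    [0,0,0],
    [0,0,0]
  ],
  "fingers": [1,1,1,1,1]
}}

```text
clock: 13.95
eef_pos: [534.9, -9.4, 195.9]
ee_rot: [2.42, 2.003, 0.0]
wrist_force: [-0.8, -0.4, -1.9]
gripper_width: 24.6
grasp_force: 108.1
```

>>> {"api": "carry_out", "payload": {
  "delta_pos": [
    [-0.05,0,0],
    [-0.1,0,0],
    [-0.1,0,0],
    [-0.1,0,0],
    [-0.1,0,0],
    [-0.1,0,0],
    [-0.1,0,0],
    [-0.05,0,0],
    [0,0,0]
  ],
  "angular": [
    [0,0,0],
    [0,0,0],
    [0,0,0],
    [0,0,0],
    [0,0,0],
    [0,0,0],
    [0,0,0],
    [0,0,0],
    [0,0,0]
  ],
  "fingers": [1,1,1,1,1,1,1,1,1]
}}

```text
clock: 15.08
eef_pos: [529.6, -37.2, 195.9]
ee_rot: [2.42, 2.003, -0.0]
wrist_force: [-0.2, 0.2, -3.3]
gripper_width: 24.3
grasp_force: 108.1
```

```bash
python3 -c "
from h import *
togo([522.3,-83.5,196],-10.8)
t=capture('top');s=capture('scene'); 
g=lambda x:(255*(x/255.)**.6).astype('u1')
a=g(cv2.resize(t['pixels'][140:200,180:255,::-1],(500,400),interpolation=2))
b=g(cv2.resize(s['pixels'][150:220,345:415,::-1],(300,300),interpolation=2)); b=cv2.copyMakeBorder(b,0,100,0,0,0); cv2.imwrite('pics/p6.png',np.hstack([a,b]))
"
```

```text
t 15.07 tcp [529.6 -37.2 195.9] ty -10.79 tilt [ 1.e-04 -2.e-04 -1.e+00] shift [-1.172  0.039 -0.002] turn 0.001 F [-0.18  0.24 -3.32] w 24.3 g 108.1
```

View pics/p6.png

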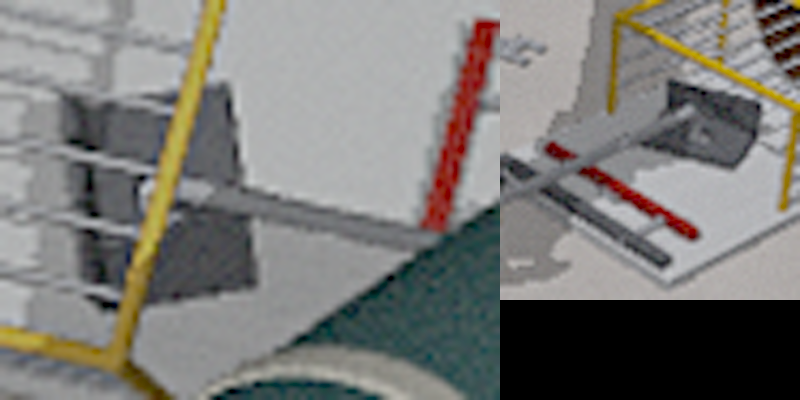

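The bracket follows the hook and has come about 20 mm toward the mouth in both views. I have used all ten pictures, so from here I go by force and numbers.

>>> {"api": "carry_out", "payload": {
  "delta_pos": [
    [-0.1,0,0],
    [-0.1,0,0],
    [-0.1,0,0],
    [-0.1,0,0],
    [-0.1,0,0],
    [-0.1,0,0],
    [-0.1,0,0],
    [-0.1,0,0],
    [-0.1,0,0],
    [-0.1,0,0],
    [0,0,0]
  ],
  "angular": [
    [0,0,0],
    [0,0,0],
    [0,0,0],
    [0,0,0],
    [0,0,0],
    [0,0,0],
    [0,0,0],
    [0,0,0],
    [0,0,0],
    [0,0,0],
    [0,0,0]
  ],
  "fingers": [1,1,1,1,1,1,1,1,1,1,1]
}}

```text
clock: 16.55
eef_pos: [522.0, -76.7, 195.9]
ee_rot: [2.421, 2.002, -0.0]
wrist_force: [-0.6, 0.3, -2.1]
gripper_width: 24.4
grasp_force: 108.1
```

>>> {"api": "carry_out", "payload": {
  "delta_pos": [
    [-0.04,0,0],
    [-0.04,0,0],
    [-0.04,0,0],
    [0,0,0]
  ],
  "angular": [
    [0,0,0],
    [0,0,0],
    [0,0,0],
    [0,0,0]
  ],
  "fingers": [1,1,1,1]
}}

```text
clock: 17.05
eef_pos: [521.2, -81.0, 195.9]
ee_rot: [2.42, 2.003, -0.0]
wrist_force: [0.1, 0.6, -1.6]
gripper_width: 24.4
grasp_force: 108.1
```

>>> {"api": "carry_out", "payload": {
  "delta_pos": [
    [-0.04,0,0],
    [-0.04,0,0],
    [0,0,0]
  ],
  "angular": [
    [0,0,0],
    [0,0,0],
    [0,0,0]
  ],
  "fingers": [1,1,1]
}}

```text
clock: 17.42
eef_pos: [520.6, -84.2, 195.9]
ee_rot: [2.42, 2.003, -0.0]
wrist_force: [-1.2, 0.3, -2.2]
gripper_width: 24.7
grasp_force: 108.1
```

>>> {"api": "carry_out", "payload": {
  "delta_pos": [
    [-0.04,0,0],
    [-0.04,0,0],
    [0,0,0]
  ],
  "angular": [
    [0,0,0],
    [0,0,0],
    [0,0,0]
  ],
  "fingers": [1,1,1]
}}

```text
clock: 17.8
eef_pos: [520.0, -87.4, 195.9]
ee_rot: [2.42, 2.003, -0.0]
wrist_force: [-0.3, -0.3, -1.5]
gripper_width: 24.1
grasp_force: 108.1
```

>>> {"api": "carry_out", "payload": {
  "delta_pos": [
    [-0.03,0,0],
    [-0.03,0,0],
    [-0.03,0,0],
    [0,0,0]
  ],
  "angular": [
    [0,0,0],
    [0,0,0],
    [0,0,0],
    [0,0,0]
  ],
  "fingers": [1,1,1,1]
}}

```text
clock: 18.3
eef_pos: [519.3, -90.9, 195.9]
ee_rot: [2.42, 2.003, -0.0]
wrist_force: [0.5, 0.6, -2.8]
gripper_width: 24.4
grasp_force: 108.1
```

>>> {"api": "carry_out", "payload": {
  "delta_pos": [
    [-0.03,0,0],
    [-0.03,0,0],
    [0,0,0]
  ],
  "angular": [
    [0,0,0],
    [0,0,0],
    [0,0,0]
  ],
  "fingers": [1,1,1]
}}

```text
clock: 18.68
eef_pos: [519.0, -92.8, 195.9]
ee_rot: [-2.42, -2.003, -0.001]
wrist_force: [0.7, 1.9, -2.3]
gripper_width: 24.5
grasp_force: 108.1
```

```bash
cat > br.py <<'E'
from h import *
togo([522.3,-83.5,196],-10.8)
p=arm.read_state()['eef_pos'][:2]; o=np.array([573.6,115.46]);X=np.array([.1877,.9822]);Y=np.array([-.9822,.1877])
t=p+265*X-o; print('tip st',t@X,t@Y)
for n in('top','scene'):
    c=capture(n); hsv=cv2.cvtColor(c['pixels'],cv2.COLOR_RGB2HSV)
    # rectify the patch of the plate-top plane (z=20) into station mm: cols y -60..60 , rows x -10..110, 4px/mm-> 2px/mm
    W=[[-10,-90],[-10,90],[110,90],[110,-90]]
    q=np.float32([proj(c,[*(o+a*X+b*Y),20]) for a,b in W]); d=np.float32([[0,0],[360,0],[360,240],[0,240]])
    im=cv2.warpPerspective(c['pixels'],cv2.getPerspectiveTransform(q,d),(360,240)); np.save(n+'_w.npy',im)
    h=cv2.cvtColor(im,cv2.COLOR_RGB2HSV); dark=(im.max(2)<70); red=(h[...,0]<8)&(h[...,1]>110)|(h[...,0]>172)&(h[...,1]>110)
    for y in range(-75,80,10):
        j=(y+90)*2; k=slice(j-4,j+5)
        r=np.nonzero(red[:,k].mean(1)>.5)[0]; f=np.nonzero(dark[:,k].mean(1)>.5)[0]
        print(n,y,'red',(r.min()/2-10,r.max()/2-10) if len(r) else None,'dark',(f[:1]/2-10,f[-1:]/2-10),'v',im[::20,j].max(1) if y%20==5 else '')
E
python3 br.py
```

```text
t 18.68 tcp [519.  -92.8 195.9] ty -10.78 tilt [ 3.e-04  4.e-04 -1.e+00] shift [ 0.245  0.036 -0.002] turn 0.002 F [ 0.74  1.92 -2.28] w 24.5 g 108.1
tip st 50.15332753240644 14.483179195027658
top -75 red (np.float64(8.0), np.float64(17.5)) dark (array([], dtype=float64), array([], dtype=float64)) v [143 145  91 107 145 145 144 143 145 144 144 144]
top -65 red (np.float64(8.5), np.float64(17.5)) dark (array([], dtype=float64), array([], dtype=float64)) v 
top -55 red (np.float64(8.5), np.float64(18.0)) dark (array([], dtype=float64), array([], dtype=float64)) v [147 144  83 100 139 144 145 144 145 145 144 143]
top -45 red (np.float64(8.5), np.float64(18.0)) dark (array([7.]), array([7.])) v 
top -35 red (np.float64(8.5), np.float64(18.0)) dark (array([], dtype=float64), array([], dtype=float64)) v [144 144  87  95 146 147 135 147 143 144 144 143]
top -25 red (np.float64(8.5), np.float64(18.0)) dark (array([47.5]), array([70.])) v 
top -15 red (np.float64(8.5), np.float64(18.0)) dark (array([42.5]), array([109.])) v [145 147  86  94 143 113  57  57  58  56  43 137]
top -5 red (np.flo
[... 1968 characters left out ...]
  56  48  43]
scene 15 red (np.float64(4.5), np.float64(22.5)) dark (array([1.5]), array([109.5])) v 
scene 25 red (np.float64(4.5), np.float64(23.0)) dark (array([1.5]), array([109.5])) v [100  82  43  50  26  38  29  30  61  55  43  36]
scene 35 red None dark (array([-7.5]), array([109.5])) v 
scene 45 red None dark (array([-1.]), array([109.5])) v [ 77  64  60  71  76  77  63  61  98 100  48  35]
scene 55 red (np.float64(4.5), np.float64(20.0)) dark (array([1.]), array([109.5])) v 
scene 65 red (np.float64(4.5), np.float64(19.0)) dark (array([1.5]), array([109.5])) v [98 76 42 70 98 95 94 97 97 31 21 32]
scene 75 red (np.float64(12.0), np.float64(19.5)) dark (array([8.]), array([108.])) v
```

>>> {"api": "carry_out", "payload": {
  "delta_pos": [
    [-0.03,0,0],
    [-0.03,0,0],
    [0,0,0]
  ],
  "angular": [
    [0,0,0],
    [0,0,0],
    [0,0,0]
  ],
  "fingers": [1,1,1]
}}

```text
clock: 19.15
eef_pos: [518.7, -95.8, 196.1]
ee_rot: [2.42, 2.002, 0.0]
wrist_force: [1.6, 1.9, -1.9]
gripper_width: 24.6
grasp_force: 108.1
```

>>> {"api": "carry_out", "payload": {
  "delta_pos": [
    [-0.03,0,0],
    [-0.02,0,0],
    [0,0,0]
  ],
  "angular": [
    [0,0,0],
    [0,0,0],
    [0,0,0]
  ],
  "fingers": [1,1,1]
}}

```text
clock: 19.52
eef_pos: [518.0, -97.5, 195.9]
ee_rot: [2.42, 2.003, -0.0]
wrist_force: [1.7, 1.3, -2.9]
gripper_width: 24.7
grasp_force: 108.1
```

```bash
python3 br.py | grep -E "tip|tcp|top -?[1234]5|top -?5 " | cut -c1-190
```

```text
t 19.52 tcp [518.  -97.5 195.9] ty -10.78 tilt [-1.e-04 -1.e-04 -1.e+00] shift [ 0.365  0.04  -0.003] turn 0.002 F [ 1.69  1.3  -2.88] w 24.7 g 108.1
tip st 45.34447373837895 14.614127721195425
top -45 red (np.float64(8.0), np.float64(17.5)) dark (array([6.5]), array([7.])) v 
top -35 red (np.float64(8.5), np.float64(18.0)) dark (array([], dtype=float64), array([], dtype=float64)) v [143 144  87  93 147 151 146 144 145 145 143 143]
top -25 red (np.float64(8.5), np.float64(18.0)) dark (array([33.]), array([99.])) v 
top -15 red (np.float64(8.5), np.float64(18.0)) dark (array([32.]), array([97.])) v [144 146  85  92 100  56  56  51  55  56  11  98]
top -5 red (np.float64(8.5), np.float64(18.0)) dark (array([29.5]), array([95.])) v 
top 5 red None dark (array([0.5]), array([93.5])) v [ 81  71  50  74  54  83  80 131  53  57  60 103]
top 15 red (np.float64(9.0), np.float64(16.0)) dark (array([6.]), array([91.5])) v 
top 25 red (np.float64(9.0), np.float64(17.5)) dark (array([7.5]), array([88.5])) v [108 110  53  71  35  36  34  50  53  19  91 103]
top 35 red (np.float64(9.0), np.float64(19.0)) dark (array([7.5]), array([86.])) v 
top 45 red (np.float64(9.0), np.float64(19.0)) dark (array([7.5]), array([84.5])) v [105  98  51  45  39  30  37  38  40  53 102 123]
```

>>> {"api": "carry_out", "payload": {
  "delta_pos": [
    [-0.025,0,0],
    [-0.025,0,0],
    [0,0,0]
  ],
  "angular": [
    [0,0,0],
    [0,0,0],
    [0,0,0]
  ],
  "fingers": [1,1,1]
}}

```text
clock: 20.0
eef_pos: [517.6, -99.5, 195.9]
ee_rot: [-2.42, -2.003, 0.0]
wrist_force: [2.0, 1.2, -2.7]
gripper_width: 24.7
grasp_force: 108.2
```

>>> {"api": "carry_out", "payload": {
  "delta_pos": [
    [-0.025,0,0],
    [0,0,0]
  ],
  "angular": [
    [0,0,0],
    [0,0,0]
  ],
  "fingers": [1,1]
}}

```text
clock: 20.25
eef_pos: [517.5, -100.4, 195.9]
ee_rot: [2.42, 2.003, -0.0]
wrist_force: [1.3, 0.9, -2.7]
gripper_width: 24.4
grasp_force: 108.2
```

>>> {"api": "carry_out", "payload": {
  "delta_pos": [
    [-0.02,0,0],
    [0,0,0]
  ],
  "angular": [
    [0,0,0],
    [0,0,0]
  ],
  "fingers": [1,1]
}}

```text
clock: 20.5
eef_pos: [517.3, -101.2, 195.9]
ee_rot: [2.42, 2.003, -0.0]
wrist_force: [1.4, 2.2, -2.2]
gripper_width: 24.2
grasp_force: 108.2
```

```bash
python3 br.py | grep -E "tip|tcp|top -?[1234]5|top -?5 " | cut -c1-190
```

```text
t 20.5 tcp [ 517.3 -101.2  195.9] ty -10.77 tilt [-0.e+00 -1.e-04 -1.e+00] shift [ 0.458  0.039 -0.003] turn 0.003 F [ 1.38  2.18 -2.18] w 24.2 g 108.2
tip st 41.632923082971054 14.59379938434407
top -45 red (np.float64(8.0), np.float64(18.0)) dark (array([], dtype=float64), array([], dtype=float64)) v 
top -35 red (np.float64(8.5), np.float64(18.0)) dark (array([], dtype=float64), array([], dtype=float64)) v [146 146  91  93 149 148 149 146 143 146 153 144]
top -25 red (np.float64(8.5), np.float64(18.0)) dark (array([23.5]), array([89.])) v 
top -15 red (np.float64(8.5), np.float64(18.0)) dark (array([23.]), array([88.5])) v [144 145  83 107  55  55  54  56  53  20  91 102]
top -5 red (np.float64(8.5), np.float64(18.5)) dark (array([21.5]), array([89.])) v 
top 5 red None dark (array([0.]), array([87.])) v [ 82  67  50  65  80  83 146  56  57  20  99  99]
top 15 red (np.float64(10.5), np.float64(16.0)) dark (array([6.]), array([85.5])) v 
top 25 red (np.float64(9.0), np.float64(19.0)) dark (array([7.5]), array([86.])) v [108 108  51  26  37  34  36  54  55  35 107  99]
top 35 red (np.float64(9.0), np.float64(19.0)) dark (array([7.5]), array([85.])) v 
top 45 red (np.float64(9.0), np.float64(19.0)) dark (array([7.5]), array([84.])) v [103 100  54  40  29  34  39  36  36  55 104 124]
```

Nearly square, with about 0.07 rad left. I continue in small steps.

>>> {"api": "carry_out", "payload": {
  "delta_pos": [
    [-0.02,0,0],
    [0,0,0]
  ],
  "angular": [
    [0,0,0],
    [0,0,0]
  ],
  "fingers": [1,1]
}}

```text
clock: 20.85
eef_pos: [517.2, -102.0, 195.9]
ee_rot: [2.42, 2.003, -0.0]
wrist_force: [1.6, 2.6, -2.6]
gripper_width: 24.7
grasp_force: 108.2
```

>>> {"api": "carry_out", "payload": {
  "delta_pos": [
    [-0.02,0,0],
    [0,0,0]
  ],
  "angular": [
    [0,0,0],
    [0,0,0]
  ],
  "fingers": [1,1]
}}

```text
clock: 21.1
eef_pos: [517.0, -102.8, 195.9]
ee_rot: [2.42, 2.003, -0.0]
wrist_force: [1.4, 1.8, -2.7]
gripper_width: 24.8
grasp_force: 108.2
```

>>> {"api": "carry_out", "payload": {
  "delta_pos": [
    [-0.02,0,0],
    [0,0,0]
  ],
  "angular": [
    [0,0,0],
    [0,0,0]
  ],
  "fingers": [1,1]
}}

```text
clock: 21.35
eef_pos: [516.9, -103.6, 195.9]
ee_rot: [2.42, 2.003, -0.0]
wrist_force: [0.7, 2.3, -3.2]
gripper_width: 24.5
grasp_force: 108.2
```

```bash
python3 br.py | grep -E "tip|tcp|top -?[1234]5|top -?5 " | cut -c1-100
```

```text
t 21.35 tcp [ 516.9 -103.6  195.9] ty -10.78 tilt [-0.e+00 -1.e-04 -1.e+00] shift [ 0.518  0.039 -0.
tip st 39.208553503379605 14.586690299922854
top -45 red (np.float64(8.0), np.float64(18.0)) dark (array([6.5]), array([7.])) v 
top -35 red (np.float64(8.5), np.float64(18.0)) dark (array([82.5]), array([83.5])) v [144 147  89  
top -25 red (np.float64(8.5), np.float64(18.5)) dark (array([19.]), array([84.5])) v 
top -15 red (np.float64(8.5), np.float64(19.0)) dark (array([19.]), array([84.5])) v [147 145  88  5
top -5 red (np.float64(8.5), np.float64(19.0)) dark (array([19.]), array([84.])) v 
top 5 red (np.float64(10.0), np.float64(10.0)) dark (array([-1.]), array([84.5])) v [ 79  54  50  46
top 15 red (np.float64(10.0), np.float64(16.0)) dark (array([6.]), array([84.])) v 
top 25 red (np.float64(9.0), np.float64(19.0)) dark (array([7.5]), array([84.])) v [106 108  51  39 
top 35 red (np.float64(9.0), np.float64(19.5)) dark (array([7.5]), array([84.5])) v 
top 45 red (np.float64(9.0), np.float64(19.0)) dark (array([7.5]), array([83.5])) v [102  98  53  42
```

Square now. I build up the pull in steps of about 0.4 mm.

>>> {"api": "carry_out", "payload": {
  "delta_pos": [
    [-0.015,0,0],
    [0,0,0]
  ],
  "angular": [
    [0,0,0],
    [0,0,0]
  ],
  "fingers": [1,1]
}}

```text
clock: 21.7
eef_pos: [516.9, -104.0, 195.9]
ee_rot: [-2.42, -2.003, -0.0]
wrist_force: [1.8, 2.3, -2.6]
gripper_width: 24.3
grasp_force: 108.2
```

>>> {"api": "carry_out", "payload": {
  "delta_pos": [
    [-0.01,0,0],
    [0,0,0]
  ],
  "angular": [
    [0,0,0],
    [0,0,0]
  ],
  "fingers": [1,1]
}}

```text
clock: 21.95
eef_pos: [516.8, -104.2, 195.9]
ee_rot: [-2.42, -2.003, -0.0]
wrist_force: [2.0, 3.0, -1.8]
gripper_width: 24.3
grasp_force: 108.2
```

>>> {"api": "carry_out", "payload": {
  "delta_pos": [
    [-0.01,0,0],
    [0,0,0]
  ],
  "angular": [
    [0,0,0],
    [0,0,0]
  ],
  "fingers": [1,1]
}}

```text
clock: 22.2
eef_pos: [516.8, -104.5, 195.9]
ee_rot: [-2.42, -2.003, -0.001]
wrist_force: [3.0, 4.3, -2.8]
gripper_width: 24.6
grasp_force: 108.2
```

>>> {"api": "carry_out", "payload": {
  "delta_pos": [
    [-0.01,0,0],
    [0,0,0]
  ],
  "angular": [
    [0,0,0],
    [0,0,0]
  ],
  "fingers": [1,1]
}}

```text
clock: 22.45
eef_pos: [516.7, -104.8, 195.9]
ee_rot: [-2.42, -2.003, -0.001]
wrist_force: [2.1, 5.4, -3.0]
gripper_width: 24.7
grasp_force: 108.2
```

>>> {"api": "carry_out", "payload": {
  "delta_pos": [
    [-0.01,0,0],
    [-0.01,0,0],
    [0,0,0]
  ],
  "angular": [
    [0,0,0],
    [0,0,0],
    [0,0,0]
  ],
  "fingers": [1,1,1]
}}

```text
clock: 22.82
eef_pos: [516.7, -105.2, 195.9]
ee_rot: [-2.419, -2.003, -0.001]
wrist_force: [2.6, 6.4, -3.0]
gripper_width: 24.2
grasp_force: 108.2
```

>>> {"api": "carry_out", "payload": {
  "delta_pos": [
    [-0.01,0,0],
    [-0.01,0,0],
    [0,0,0]
  ],
  "angular": [
    [0,0,0],
    [0,0,0],
    [0,0,0]
  ],
  "fingers": [1,1,1]
}}

```text
clock: 23.2
eef_pos: [516.6, -105.6, 195.8]
ee_rot: [-2.418, -2.003, -0.002]
wrist_force: [3.3, 6.9, -2.9]
gripper_width: 24.4
grasp_force: 108.1
```

```bash
python3 br.py | grep -E "tip|tcp|top -?[1234]5|top -?5 " | cut -c1-200
```

```text
t 23.2 tcp [ 516.6 -105.6  195.8] ty -10.73 tilt [ 1.0e-04  1.8e-03 -1.0e+00] shift [ 0.57   0.037 -0.003] turn 0.007 F [ 3.34  6.94 -2.86] w 24.4 g 108.1
tip st 37.13663497249737 14.466639616013062
top -45 red (np.float64(7.5), np.float64(16.5)) dark (array([6.]), array([7.])) v 
top -35 red (np.float64(8.0), np.float64(16.0)) dark (array([78.]), array([78.])) v [146 148  88 106 150 145 146 146 149  77 146 143]
top -25 red (np.float64(8.0), np.float64(17.5)) dark (array([17.5]), array([82.5])) v 
top -15 red (np.float64(8.0), np.float64(17.5)) dark (array([18.]), array([83.5])) v [145 145  93  52  58  59  55  52  58  56 102 152]
top -5 red (np.float64(7.5), np.float64(18.0)) dark (array([18.]), array([83.5])) v 
top 5 red None dark (array([-1.5]), array([83.5])) v [ 77  58  51  53  86  89 156  54  60  49 106 149]
top 15 red (np.float64(9.5), np.float64(15.5)) dark (array([5.5]), array([83.])) v 
top 25 red (np.float64(8.0), np.float64(17.5)) dark (array([7.]), array([83.])) v [106 109  58  34  35  37  55  58  56  53 104 139]
top 35 red (np.float64(8.5), np.float64(18.0)) dark (array([7.]), array([83.5])) v 
top 45 red (np.float64(8.0), np.float64(18.0)) dark (array([6.5]), array([83.])) v [103  99  59  33  36  33  34  31  48  34 104 149]
```

>>> {"api": "carry_out", "payload": {
  "delta_pos": [
    [-0.01,0,0],
    [-0.01,0,0],
    [-0.01,0,0],
    [-0.01,0,0],
    [0,0,0],
    [0,0,0]
  ],
  "angular": [
    [0,0,0],
    [0,0,0],
    [0,0,0],
    [0,0,0],
    [0,0,0],
    [0,0,0]
  ],
  "fingers": [1,1,1,1,1,1]
}}

```text
clock: 24.05
eef_pos: [516.5, -106.4, 195.8]
ee_rot: [-2.417, -2.003, -0.003]
wrist_force: [3.8, 9.6, -2.9]
gripper_width: 24.5
grasp_force: 108.1
```

>>> {"api": "carry_out", "payload": {
  "delta_pos": [
    [0,0,0],
    [0,0,0],
    [0,0,0],
    [0,0,0],
    [0,0,0],
    [0,0,0],
    [0,0,0],
    [0,0,0]
  ],
  "angular": [
    [0,0,0],
    [0,0,0],
    [0,0,0],
    [0,0,0],
    [0,0,0],
    [0,0,0],
    [0,0,0],
    [0,0,0]
  ],
  "fingers": [1,1,1,1,1,1,1,1]
}}

```text
clock: 25.05
eef_pos: [516.5, -106.5, 195.8]
ee_rot: [-2.417, -2.003, -0.003]
wrist_force: [3.8, 8.9, -2.0]
gripper_width: 24.5
grasp_force: 108.1
```

```bash
python3 br.py | grep -E "tip|tcp|top -?[1234]5|top -?5 " | cut -c1-200|cut -c1-180
```

```text
t 25.05 tcp [ 516.5 -106.5  195.8] ty -10.7 tilt [ 1.0e-04  2.8e-03 -1.0e+00] shift [ 0.591  0.036 -0.004] turn 0.01 F [ 3.84  8.9  -1.97] w 24.5 g 108.1
tip st 36.30247255359266 14.417884983911144
top -45 red (np.float64(7.0), np.float64(16.0)) dark (array([], dtype=float64), array([], dtype=float64)) v 
top -35 red (np.float64(7.5), np.float64(16.0)) dark (array([77.5]), array([79.])) v [144 148  93 103 146 145 145 146 151  78 145 145]
top -25 red (np.float64(7.5), np.float64(17.0)) dark (array([18.]), array([82.5])) v 
top -15 red (np.float64(7.5), np.float64(17.0)) dark (array([18.]), array([83.])) v [143 146  94  61  54  55  57  54  60  57 102 150]
top -5 red (np.float64(7.0), np.float64(17.0)) dark (array([18.]), array([83.])) v 
top 5 red None dark (array([-0.5]), array([82.])) v [ 81  64  62  58  84  87 156  50  51  53 104 148]
top 15 red (np.float64(9.0), np.float64(15.5)) dark (array([5.5]), array([83.])) v 
top 25 red (np.float64(7.0), np.float64(17.5)) dark (array([6.]), array([83.])) v [108 109  67  35  38  37  53  55  50  55 104 149]
top 35 red (np.float64(7.0), np.float64(17.5)) dark (array([6.]), array([83.])) v 
top 45 red (np.float64(7.0), np.float64(18.0)) dark (array([6.]), array([81.5])) v [106 100  65  33  36  35  31  34  42  39 102 149]
```

>>> {"api": "carry_out", "payload": {
  "delta_pos": [
    [0.01,0,0],
    [0.01,0,0],
    [0.01,0,0],
    [0.01,0,0],
    [0.01,0,0],
    [0.01,0,0],
    [0.01,0,0],
    [0,0,0]
  ],
  "angular": [
    [0,0,0],
    [0,0,0],
    [0,0,0],
    [0,0,0],
    [0,0,0],
    [0,0,0],
    [0,0,0],
    [0,0,0]
  ],
  "fingers": [1,1,1,1,1,1,1,1]
}}

```text
clock: 26.15
eef_pos: [516.7, -105.1, 195.9]
ee_rot: [-2.419, -2.003, -0.001]
wrist_force: [2.6, 5.2, -3.0]
gripper_width: 24.5
grasp_force: 108.1
```

>>> {"api": "carry_out", "payload": {
  "delta_pos": [
    [0.01,0,0],
    [0.01,0,0],
    [0.01,0,0],
    [0.01,0,0],
    [0.01,0,0],
    [0,0,0]
  ],
  "angular": [
    [0,0,0],
    [0,0,0],
    [0,0,0],
    [0,0,0],
    [0,0,0],
    [0,0,0]
  ],
  "fingers": [1,1,1,1,1,1]
}}

```text
clock: 26.9
eef_pos: [516.8, -104.1, 195.9]
ee_rot: [2.42, 2.002, -0.001]
wrist_force: [1.3, 1.2, -2.6]
gripper_width: 24.6
grasp_force: 108.2
```

>>> {"api": "carry_out", "payload": {
  "delta_pos": [
    [0.01,0,0],
    [0.01,0,0],
    [0.01,0,0],
    [0.01,0,0],
    [0,0,0]
  ],
  "angular": [
    [0,0,0],
    [0,0,0],
    [0,0,0],
    [0,0,0],
    [0,0,0]
  ],
  "fingers": [1,1,1,1,1]
}}

```text
clock: 27.52
eef_pos: [517.1, -102.1, 195.8]
ee_rot: [-2.42, -2.003, 0.0]
wrist_force: [0.6, 0.2, -2.4]
gripper_width: 24.7
grasp_force: 108.2
```

```bash
python3 br.py | grep -E "tip|tcp|top -?[1234]5|top -?5 " | cut -c1-200|cut -c1-180
```

```text
t 27.52 tcp [ 517.1 -102.1  195.8] ty -10.75 tilt [-4.e-04 -0.e+00 -1.e+00] shift [ 0.48   0.042 -0.005] turn 0.005 F [ 0.6   0.24 -2.36] w 24.7 g 108.2
tip st 40.726651243293546 14.70092063016299
top -45 red (np.float64(8.5), np.float64(18.0)) dark (array([6.5]), array([7.5])) v 
top -35 red (np.float64(8.5), np.float64(18.0)) dark (array([81.5]), array([83.5])) v [148 143  89  98 147 148 148 146 146  79 146 144]
top -25 red (np.float64(9.0), np.float64(19.0)) dark (array([19.]), array([84.])) v 
top -15 red (np.float64(9.0), np.float64(19.0)) dark (array([19.5]), array([84.])) v [144 146  83  58  55  57  58  54  59  54 103 117]
top -5 red (np.float64(8.5), np.float64(19.0)) dark (array([19.5]), array([84.])) v 
top 5 red (np.float64(9.5), np.float64(17.0)) dark (array([1.5]), array([84.])) v [104  88  52  45  70  74 156  47  55  57 101 123]
top 15 red None dark (array([2.]), array([84.])) v 
top 25 red (np.float64(9.0), np.float64(19.5)) dark (array([8.]), array([84.])) v [110 109  53  36  35  33  35  58  59  54 104 121]
top 35 red (np.float64(9.0), np.float64(19.5)) dark (array([7.5]), array([84.])) v 
top 45 red (np.float64(9.0), np.float64(19.5)) dark (array([7.5]), array([83.5])) v [100  98  50  41  34  33  35  39  39  31 106 126]
```

>>> {"api": "carry_out", "payload": {
  "delta_pos": [
    [0.02,0.01,0],
    [0.02,0.01,0],
    [0.02,0.01,0],
    [0.015,0.01,0],
    [0,0,0]
  ],
  "angular": [
    [0,0,0],
    [0,0,0],
    [0,0,0],
    [0,0,0],
    [0,0,0]
  ],
  "fingers": [1,1,1,1,1]
}}

```text
clock: 28.25
eef_pos: [519.4, -99.4, 195.9]
ee_rot: [2.42, 2.003, 0.0]
wrist_force: [-0.1, -0.4, -2.1]
gripper_width: 24.6
grasp_force: 108.2
```

>>> {"api": "carry_out", "payload": {
  "delta_pos": [
    [0,0,-0.04],
    [0,0,-0.06],
    [0,0,-0.08],
    [0,0,-0.1],
    [0,0,-0.2],
    [0,0,-0.3],
    [0,0,-0.4],
    [0,0,0]
  ],
  "angular": [
    [0,0,0],
    [0,0,0],
    [0,0,0],
    [0,0,0],
    [0,0,0],
    [0,0,0],
    [0,0,0],
    [0,0,0]
  ],
  "fingers": [1,1,1,1,1,1,1,1]
}}

```text
clock: 29.25
eef_pos: [520.0, -99.6, 244.8]
ee_rot: [2.418, 2.002, 0.004]
wrist_force: [-0.6, 0.2, -1.4]
gripper_width: 24.6
grasp_force: 108.3
```

```bash
python3 br.py | grep -E "tip|tcp|top -?[1234]5|top -?5 " | cut -c1-200|cut -c1-180
```

```text
t 29.25 tcp [520.  -99.6 244.8] ty -10.77 tilt [ 3.4e-03 -1.0e-04 -1.0e+00] shift [ 0.405 -0.022  1.22 ] turn 0.003 F [-0.56  0.23 -1.39] w 24.6 g 108.3
tip st 43.71733093760654 12.31723713093917
top -45 red (np.float64(8.0), np.float64(18.0)) dark (array([6.5]), array([8.])) v 
top -35 red (np.float64(8.5), np.float64(18.0)) dark (array([81.]), array([83.5])) v [144 142  88  97 146 144 146 147 147  78 145 145]
top -25 red (np.float64(8.5), np.float64(19.0)) dark (array([19.]), array([83.5])) v 
top -15 red (np.float64(8.5), np.float64(19.0)) dark (array([19.5]), array([84.])) v [144 147  85  60  56  57  55  55  54  45 101 112]
top -5 red None dark (array([-7.5]), array([84.])) v 
top 5 red (np.float64(8.5), np.float64(19.0)) dark (array([18.5]), array([84.])) v [153 125  96  52  55  82 153  29  58  59 104 124]
top 15 red (np.float64(9.0), np.float64(19.5)) dark (array([18.5]), array([84.5])) v 
top 25 red (np.float64(9.0), np.float64(19.5)) dark (array([8.]), array([83.5])) v [107 107  55  43  41  33  35  35  40  50 105  98]
top 35 red (np.float64(9.0), np.float64(19.5)) dark (array([7.5]), array([84.5])) v 
top 45 red (np.float64(9.5), np.float64(19.5)) dark (array([7.5]), array([84.5])) v [103  99  56  39  36  37  35  38  40  20 104 103]
```

>>> {"api": "carry_out", "payload": {
  "delta_pos": [
    [0,0,-0.4],
    [0,0,-0.5],
    [-0.4,0.03,0],
    [-0.5,0.04,0],
    [-0.5,0.04,0],
    [-0.5,0.04,0],
    [-0.5,0.04,0],
    [-0.5,0.04,0],
    [-0.5,0.04,0],
    [-0.5,0.04,0],
    [-0.5,0.04,0],
    [-0.5,0.04,0],
    [-0.48,0,0],
    [0,0,0],
    [0,0,0],
    [0,0,0],
    [0,0,0],
    [0,0,0],
    [0,0,0],
    [0,0,0]
  ],
  "angular": [
    [0,0,0],
    [0,0,0],
    [0,0,0],
    [0,0,0],
    [0,0,0],
    [0,0,0],
    [0,0,0],
    [0,0,0],
    [0,0,0],
    [0,0,0],
    [0,0,0],
    [0,0,0],
    [0,0,0],
    [0,0,0.4],
    [0,0,0.5],
    [0,0,0.5],
    [0,0,0.5],
    [0,0,0.5],
    [0,0,0.43],
    [0,0,0]
  ],
  "fingers": [1,1,1,1,1,1,1,1,1,1,1,1,1,1,1,1,1,1,1,1]
}}

```text
clock: 31.85
eef_pos: [494.0, -314.3, 278.9]
ee_rot: [-2.836, -1.351, 0.001]
wrist_force: [0.9, -0.1, -2.2]
gripper_width: 24.8
grasp_force: 108.2
```

```bash
python3 br.py | grep -E "tcp|top -?[1234]5|top -?5 " | cut -c1-200|cut -c1-180; python3 -c "
from h import *
togo([495,-314,182.5],-39)"
```

```text
t 31.85 tcp [ 494.  -314.3  278.9] ty -39.04 tilt [-6.e-04 -2.e-04 -1.e+00] shift [ 4.928 -3.085  2.072] turn -2.824 F [ 0.89 -0.13 -2.25] w 24.8 g 108.2
top -45 red (np.float64(8.5), np.float64(18.0)) dark (array([6.5]), array([7.5])) v 
top -35 red (np.float64(8.5), np.float64(18.0)) dark (array([82.]), array([83.])) v [148 152  90  99 154 151 152 152 152  83 152 151]
top -25 red (np.float64(8.5), np.float64(19.0)) dark (array([19.5]), array([83.5])) v 
top -15 red (np.float64(9.0), np.float64(19.0)) dark (array([19.5]), array([84.])) v [149 150  89  58  57  57  62  55  60  50 106 119]
top -5 red (np.float64(8.5), np.float64(19.0)) dark (array([19.5]), array([84.])) v 
top 5 red (np.float64(8.5), np.float64(19.0)) dark (array([19.]), array([84.])) v [150 127  96  57  60  85 160  50  62  59 110 128]
top 15 red (np.float64(9.0), np.float64(19.0)) dark (array([19.5]), array([84.])) v 
top 25 red (np.float64(9.0), np.float64(19.0)) dark (array([19.5]), array([83.5])) v [151 150  85  55  57  56  56  58  64  54 106 125]
top 35 red (np.float64(9.0), np.float64(19.0)) dark (array([19.5]), array([83.5])) v 
top 45 red (np.float64(9.0), np.float64(19.0)) dark (array([19.5]), array([84.])) v [147 140  85  60  56  61  59  57  61  37 106 131]
t 31.95 tcp [ 494.2 -314.1  279. ] ty -39.01 tilt [-2.e-04  0.e+00 -1.e+00] shift [0.016 0.015 2.413] turn -0.001 F [-0.85 -0.22 -1.86] w 24.3 g 108.2
```

>>> {"api": "carry_out", "payload": {
  "delta_pos": [
    [0,0,0.4],
    [0,0,0.5],
    [0,0,0.5],
    [0,0,0.5],
    [0,0,0.3],
    [0,0,0.1],
    [0,0,0.05],
    [0,0,0]
  ],
  "angular": [
    [0,0,0],
    [0,0,0],
    [0,0,0],
    [0,0,0],
    [0,0,0],
    [0,0,0],
    [0,0,0],
    [0,0,0]
  ],
  "fingers": [1,1,1,1,1,1,1,1]
}}

```text
clock: 32.95
eef_pos: [494.6, -313.9, 185.5]
ee_rot: [2.836, 1.35, 0.001]
wrist_force: [0.3, -0.2, -1.7]
gripper_width: 24.5
grasp_force: 108.3
```

>>> {"api": "carry_out", "payload": {
  "delta_pos": [
    [0,0,0.03],
    [0,0,0.03],
    [0,0,0]
  ],
  "angular": [
    [0,0,0],
    [0,0,0],
    [0,0,0]
  ],
  "fingers": [1,1,1]
}}

```text
clock: 33.33
eef_pos: [494.5, -313.7, 182.7]
ee_rot: [-2.836, -1.351, -0.0]
wrist_force: [1.1, 0.4, -2.2]
gripper_width: 24.6
grasp_force: 108.3
```

>>> {"api": "carry_out", "payload": {
  "delta_pos": [
    [0,0,0.02],
    [0,0,0]
  ],
  "angular": [
    [0,0,0],
    [0,0,0]
  ],
  "fingers": [1,1]
}}

```text
clock: 33.58
eef_pos: [494.5, -313.8, 181.9]
ee_rot: [2.836, 1.351, 0.0]
wrist_force: [0.3, 0.6, -1.6]
gripper_width: 24.5
grasp_force: 108.3
```

>>> {"api": "carry_out", "payload": {
  "delta_pos": [
    [0,0,0.015],
    [0,0,0.01],
    [0,0,0]
  ],
  "angular": [
    [0,0,0],
    [0,0,0],
    [0,0,0]
  ],
  "fingers": [1,1,1]
}}

```text
clock: 33.95
eef_pos: [494.4, -313.9, 181.5]
ee_rot: [-2.836, -1.351, -0.001]
wrist_force: [-2.1, 1.0, 5.6]
gripper_width: 24.5
grasp_force: 109.3
```

>>> {"api": "carry_out", "payload": {
  "delta_pos": [
    [0,0,0.01],
    [0,0,0.01],
    [0,0,0]
  ],
  "angular": [
    [0,0,0],
    [0,0,0],
    [0,0,0]
  ],
  "fingers": [1,1,1]
}}

```text
clock: 34.33
eef_pos: [494.4, -314.0, 181.4]
ee_rot: [-2.836, -1.35, -0.002]
wrist_force: [-3.1, 3.2, 12.5]
gripper_width: 24.2
grasp_force: 110.4
```

>>> {"api": "carry_out", "payload": {
  "delta_pos": [
    [0,0,-0.02],
    [0,0,0],
    [0,0,0],
    [0,0,0],
    [0,0,0],
    [0,0,0],
    [0,0,0],
    [0,0,-0.2],
    [0,0,-0.4],
    [0,0,-0.6],
    [0,0,-0.8],
    [0,0,-0.8],
    [0,0,0],
    [0,0,0]
  ],
  "angular": [
    [0,0,0],
    [0,0,0],
    [0,0,0],
    [0,0,0],
    [0,0,0],
    [0,0,0],
    [0,0,0],
    [0,0,0],
    [0,0,0],
    [0,0,0],
    [0,0,0],
    [0,0,0],
    [0,0,0],
    [0,0,0]
  ],
  "fingers": [1,0.3,0,-0.4,-0.8,-1,-1,-1,-1,-1,-1,-1,-1,-1]
}}

```text
clock: 36.08
eef_pos: [494.3, -313.4, 293.1]
ee_rot: [-2.836, -1.351, -0.001]
wrist_force: [-0.3, 0.4, -0.4]
gripper_width: 85.5
grasp_force: 0.0
```

```bash
python3 br.py | grep -E "tcp|top -?[24]5|top -?5 " | cut -c1-100
python3 - <<'E'
from h import *
t0=np.load('top0.npy',allow_pickle=True).item(); s0=np.load('scene0.npy',allow_pickle=True).item()
for n,c0,b in(('top',t0,(380,170,460,240)),('scene',s0,(225,235,280,270))):
    c=capture(n)
    for q in(c0,c):
        m=cv2.inRange(cv2.cvtColor(q['pixels'],cv2.COLOR_RGB2HSV),(5,130,40),(20,255,255))[b[1]:b[3],b[0]:b[2]]; y,x=np.nonzero(m); print(n,len(x),x.mean(),y.mean(),x.min(),x.max(),y.min(),y.max())
    # shaft region of scene: difference from start
    w=(255,225,365,260) if n=='scene' else (325,130,400,200)
    d=np.abs(c['pixels'].astype(int)-c0['pixels'].astype(int)).max(2)[w[1]:w[3],w[0]:w[2]]; print('changed px',(d>40).sum())
E
```

```text
t 36.08 tcp [ 494.3 -313.4  293.1] ty -39.06 tilt [ 5.e-04  5.e-04 -1.e+00] shift [ 4.902 -3.079  2.
top -45 red (np.float64(8.0), np.float64(18.0)) dark (array([7.]), array([7.5])) v 
top -25 red (np.float64(8.5), np.float64(18.5)) dark (array([19.5]), array([83.5])) v 
top -5 red (np.float64(8.5), np.float64(19.0)) dark (array([19.5]), array([84.])) v 
top 5 red (np.float64(8.5), np.float64(19.0)) dark (array([19.]), array([83.5])) v [152 125  93  57 
top 25 red (np.float64(9.0), np.float64(19.0)) dark (array([19.5]), array([84.])) v [150 151  89  60
top 45 red (np.float64(9.0), np.float64(19.0)) dark (array([19.5]), array([83.5])) v [148 141  86  6
top 413 40.440677966101696 38.728813559322035 20 57 21 54<stdin>:6: RuntimeWarning: Mean of empty slice.
  ret = ret.dtype.type(ret / rcount)
Traceback (most recent call last):
ValueError: zero-size array to reduction operation minimum which has no identity
```

Run:
```python
from h import *
c0=np.load('scene0.npy',allow_pickle=True).item(); c=capture('scene'); b=(225,235,280,270)
for q in(c0,c):
    m=cv2.inRange(cv2.cvtColor(q['pixels'],cv2.COLOR_RGB2HSV),(5,130,40),(20,255,255))[b[1]:b[3],b[0]:b[2]]; y,x=np.nonzero(m); print(len(x),x.mean(),y.mean(),x.min(),x.max(),y.min(),y.max())
    print('hook end col max',q['pixels'][232:250,340:360].astype(int).mean(2).round()[::2,::2].astype(int).tolist()[:9])
```

```text
521 25.83109404990403 17.472168905950095 9 47 8 27
hook end col max [[128, 128, 125, 127, 128, 127, 128, 128, 128, 127], [129, 129, 127, 129, 123, 129, 126, 127, 128, 125], [116, 124, 123, 119, 115, 123, 128, 126, 124, 127], [116, 112, 106, 102, 93, 79, 126, 127, 125, 130], [73, 77, 85, 93, 87, 71, 87, 130, 127, 125], [133, 119, 119, 120, 66, 63, 51, 114, 129, 125], [70, 73, 81, 99, 92, 75, 48, 83, 128, 133], [134, 136, 132, 129, 115, 83, 98, 131, 133, 125], [128, 126, 130, 128, 127, 129, 130, 125, 125, 124]]
521 25.89443378119002 17.46641074856046 9 47 8 27
hook end col max [[133, 135, 127, 134, 136, 128, 136, 132, 129, 129], [136, 135, 132, 127, 131, 129, 129, 131, 132, 131], [131, 127, 108, 111, 105, 127, 136, 125, 129, 127], [110, 102, 102, 93, 84, 83, 115, 128, 132, 134], [92, 95, 102, 129, 89, 69, 84, 137, 134, 133], [120, 116, 120, 74, 73, 73, 56, 74, 135, 129], [83, 98, 103, 101, 96, 74, 56, 115, 131, 130], [139, 130, 135, 131, 130, 91, 114, 133, 133, 132], [131, 127, 135, 130, 132, 132, 134, 128, 130, 129]]
```

The rod lies flat where it started, and the bracket is still flush with the bar.

```bash
python3 -c "
from h import *
print(hand_in())"
```

```text
the job is handed in; nothing more can be done
None
```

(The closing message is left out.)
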